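# Unclip the check-weight case and load the balance for its daily check

## Task

Get the small balance ready for its daily check: free the clear cover from the check-weight case by pressing its two blue side tabs gently together and lifting it straight off, and stand the cover on its rim on the rack top beside the case. Then take the largest of the three weights by its knob and stand it gently in the middle of the balance's round pan, leaving the other two weights in their wells and the moisture tins where they stand. The tabs are brittle and not quite evenly set: squeeze both alike and no harder than they need, and never tug at the cover while a hook still holds.

Things in the scene. Friction and masses are not known exactly. Their poses are not given: they have to be found in the camera images.
- case: Grey check-weight tray, screwed to the rack through a lug at each end, fixed. 150 mm long (own x; 192 over the lugs), 64 wide (y), 20 high, walls 3.5. Origin: centre of underside, z up. Three black well blocks, 19 mm high, along x: largest weight's at x -44, smallest's 0, middle one's +42 mm; well floors at z 10 mm. A window amid each long wall takes a hook of the cover under a 5 mm keeper strip.
- cover: Clear dust cover, a box open below, 142 mm long (own x), 56 wide (y), 62 high, 0.13 kg with tabs. Origin: centre of its lower rim, z up. Closed, the rim stands on the tray floor, 4 mm above the case's origin, axes along the case's, 0.4 mm of play each side, hooks with 1 mm of free height. Held by two blue sprung tabs amid its long sides. Lift 60 mm or more to clear the weights.
- cover_grip (a point): Middle of the cover, 40 mm above its rim, level with the middle of the two thumb pads. As made, the pads' outer faces are 67 mm apart across y, but the tabs have been glued back in by hand: either may sit up to 1.8 mm farther in or out than it should, which its pose here does not show. Both must be pressed at once to free both hooks; squeezed, they also carry the cover.
- tab_left: Blue tab in the cover's +y side, 24 mm wide, 50 tall. Origin: where its hinge line at its top should be, 54 mm above the rim, 26.5 from the middle plane. Thumb pad (22 long, 9 high) 14 mm below the hinge, 7 out; hook 46 below, caught 1 to 5 mm deep. Stiff spring: pad travel 1 to 2 mm. The hook frees at 5 to 15 N on the pad; over 18 N the pad cracks. It springs back when let go.
- tab_right: The blue tab in the cover's -y side, the mirror image of tab_left, with a seat and a freeing force of its own. While a hook is still caught, pulling up with over 15 N on it would tear it.
- weight_2: The largest check weight: polished steel, 200 g, 30 mm across and 41 mm high: a 28 mm high cylinder with a 20 mm wide knob on top (28 to 41 mm above the origin). Origin: centre of its underside. Starts in its well with 1 mm of play all round.
- weight_3: The middle check weight: brass, 100 g, 25 mm across, 32 mm high, origin under its centre. Stays in its well.
- weight_4: The smallest check weight: steel, 50 g, 21 mm across, 26 mm high, origin under its centre. Stays in its well.
- balance_small: Compact white bench balance, 170 mm deep (own x, display and keys at -x), 140 mm wide, 41 mm high without its pan; it does not move. Origin: centre of its underside.
- pan: The balance's round steel pan, 104 mm across, 9 mm thick, 25 mm behind (+x of) the balance's middle. Origin: centre of its underside; it sinks up to 3 mm under load (3 N per mm). It must not be loaded with more than 15 N.
- pan_top (a point): Centre of the pan's upper face, 53 mm above the rack top when unloaded.
- moisture_tin_0: Aluminium moisture tin, 60 mm across, 39 mm high, origin under its centre, standing behind the work. Not to be disturbed.
- moisture_tin_1: Another such tin beside it. Not to be disturbed.

How it is judged:
By the outcome, as a careful person would: the job done as asked, in the order asked, and still so for the second after the job is handed in, with the robot touching nothing.
It also fails if it takes over 64 s, if anything falls off the work surface, if the arm or the gripper's body presses on something with over 40 N, if the wrist force passes 120 N, or if a joint passes its speed limit or range.

## Robot

A 6-joint arm with a two-finger parallel gripper is mounted at the origin on a cart in front of the work surface, level with it; the furniture and walls round the work are solid. World frame = base frame: x ahead of the robot, y to its left, z up, the work surface at z = 0. Lengths are in m, angles in rad, forces in N, time in s.
With the tool pointing down it reaches from about 0.35 to 0.975 m from the base axis. Payload 7.1 kg.
Tool frame: the origin (TCP) lies midway between the tips of the shut fingers; the grasp point (between the pads) lies 19 mm behind it; z points along the fingers, x is the direction in which the jaws open and shut, and the axes are right-handed (so a half turn about z gives the same grasp; the last joint's range is limited). The gripper opens to 88 mm and grips with 3 to 60 N. Pads are 20 mm wide; open, the fingers measure 115 mm over their backs; the gripper's body (75 mm by 178 mm) begins 61 mm behind the grasp point.
Start: joints at [1.223, 0.423, 1.63, -0, 1.089, -0.019], TCP at [0.202, 0.592, 0.223] pointing down, gripper open.
Joint ranges: [-3, 3], [-0.9, 2.11], [0.09, 2.58], [-1.31, 4.45], [0.11, 2.69], [-2.54, 2.54]. Speed limits (rad/s): [2.39, 2.39, 3.01, 3.14, 3.14, 3.14].

## Interface

Orientations are given as a unit quaternion [w, x, y, z].
In Python, from station import move_pose, movel, movej, command_gripper, wait, inverse_kinematics, read_camera, camera_info, MotionError, job_done, get_time, get_joint_pos, get_qvel, get_effort, get_tcp_pos, get_ee_rot, get_ft_force, get_ft_torque, get_grip_width gives the robot as it stands. Calls block until the motion is done:
- move_pose(position, orientation): joint-space move of the TCP to a pose.
- movel(position, frame=None, v=0.15, until_force=None): straight line of the TCP; frame=None keeps the orientation; v is the mean speed in m/s. With until_force (N) it stops when the force on the tool has changed by that much, and returns True; else False.
- movej(angles): joint-space move.
- command_gripper(opening): opening from 0.0 (shut) to 1.0 (fully open); the grip force is fixed at half the most; returns when the fingers have stopped.
- wait(seconds).
- inverse_kinematics(position, orientation): joint angles nearest the present ones, or None.
- read_camera(name): name is "scene" or "top"; returns the picture (400x640x3 uint8, red, green, blue); there is no depth.
- camera_info(name): a dict with "intrinsics" (3x3 intrinsics, pixels), "T" (4x4, takes a point from camera to world coordinates). Camera axes: x right, y up, looking along -z (the intrinsics and any distortion apply to the point x, -y, -z); pixel columns grow to the right and rows downward; lengths in m; the calibration is good to about 2 mm. A picture is of the moment at which its call begins. camera_info takes no time and is no camera call.
A pose or a line that the arm cannot do raises MotionError and nothing moves.
- job_done(): hands the job in, once; it reports no verdict.
Readings, each from a call of its own:
- get_time(): time.
- get_joint_pos(): joint angles.
- get_qvel(): joint speeds.
- get_effort(): joint torques, N m.
- get_tcp_pos(): TCP position.
- get_ee_rot(): TCP orientation.
- get_ft_force(): force on the tool from outside, world axes, zero at the start.
- get_ft_torque(): the same for the moment, N m.
- get_grip_width(): opening from 0.0 (shut) to 1.0 (fully open).
Only numpy, scipy, OpenCV 4.12 (cv2) and the standard library are available. Lean on these libraries where they do the work, as an engineer would, in place of code of your own. Each camera call takes 0.05 s, during which the arm holds its last target.

## Working session

There is one attempt and no reset: what is moved stays moved. The work goes in short steps, each a Python script; the robot and the scene stay as the last script left them, time stands still between calls to the robot, and variables do not carry over. Pictures are saved under pics/ and viewed, and the job is handed in when it is done.

```bash
ls; mkdir -p pics
python3 - <<'E'
from station import *
import cv2
for n in("scene","top"):
    im=read_camera(n); cv2.imwrite(f"pics/{n}0.png",im[:,:,::-1]); c=camera_info(n); print(n,c)
print(get_time(),get_ft_force(),get_grip_width(),get_ee_rot())
E
```

```text
pics
scene {'intrinsics': array([[437.98350459,   0.        , 310.44413083],
       [  0.        , 437.98350459, 202.60604936],
       [  0.        ,   0.        ,   1.        ]]), 'T': array([[-0.87071961,  0.37631768, -0.31659497,  0.32018878],
       [-0.49176134, -0.66068585,  0.56715517,  0.48441857],
       [ 0.0042607 ,  0.64952229,  0.76033061,  0.68991402],
       [ 0.        ,  0.        ,  0.        ,  1.        ]])}
top {'intrinsics': array([[384.52955315,   0.        , 317.35772598],
       [  0.        , 384.52955315, 199.27560654],
       [  0.        ,   0.        ,   1.        ]]), 'T': array([[-7.17971783e-04,  9.98969178e-01, -4.53879389e-02,
         5.36357881e-01],
       [-9.99496710e-01,  7.22586246e-04,  3.17144126e-02,
         2.67827723e-02],
       [ 3.17145174e-02,  4.53878657e-02,  9.98465889e-01,
         9.36150241e-01],
       [ 0.00000000e+00,  0.00000000e+00,  0.00000000e+00,
         1.00000000e+00]])}
0.1 [ 0.30728274  0.36952681 -0.12418847] 1.0039660353443658 [ 3.88052771e-04  8.13291150e-01  5.81856560e-01 -5.46750976e-04]
```

View pics/scene0.png

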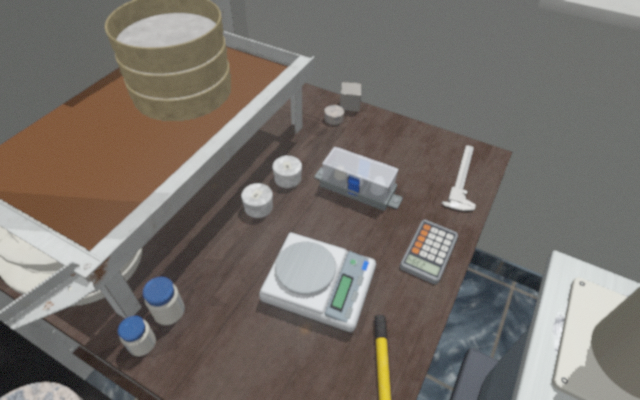

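View pics/top0.png

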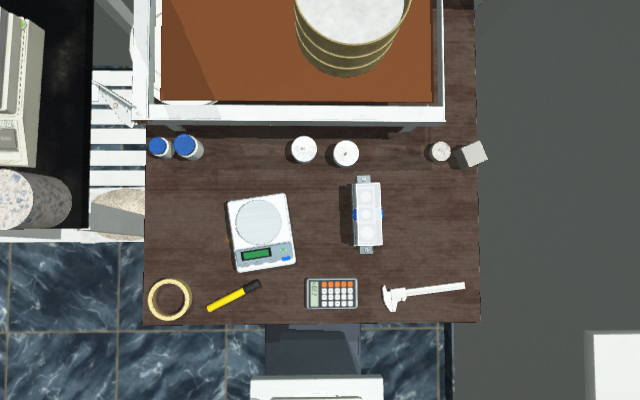

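The case is near (367,214) in the top view, the balance near (261,232), and the tins at (304,149) and (346,153). I'll enlarge these areas.

Run:
```python
import cv2
t=cv2.imread("pics/top0.png");s=cv2.imread("pics/scene0.png")
cv2.imwrite("pics/t_case.png",cv2.resize(t[165:265,325:410],None,fx=6,fy=6,interpolation=cv2.INTER_CUBIC))
cv2.imwrite("pics/t_bal.png",cv2.resize(t[180:280,215:310],None,fx=6,fy=6,interpolation=cv2.INTER_CUBIC))
cv2.imwrite("pics/s_case.png",cv2.resize(s[140:220,305:415],None,fx=7,fy=7,interpolation=cv2.INTER_CUBIC))
```

```text
(no output)
```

View pics/t_case.png

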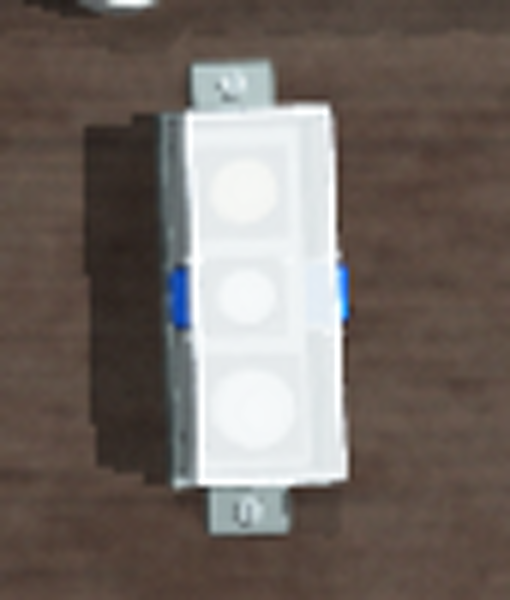

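View pics/t_bal.png

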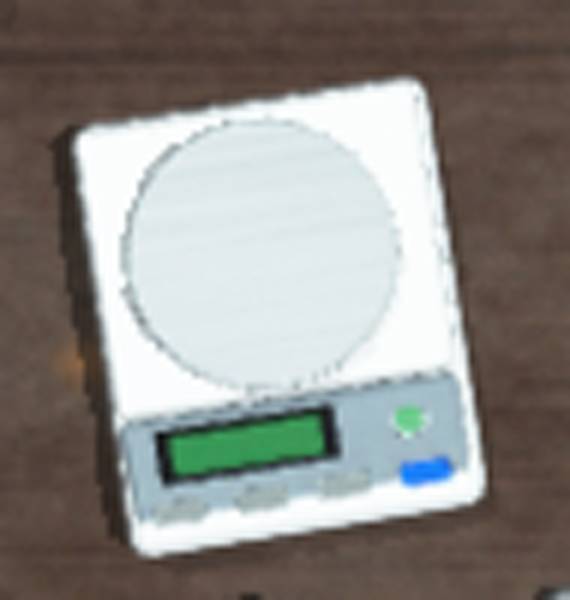

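View pics/s_case.png

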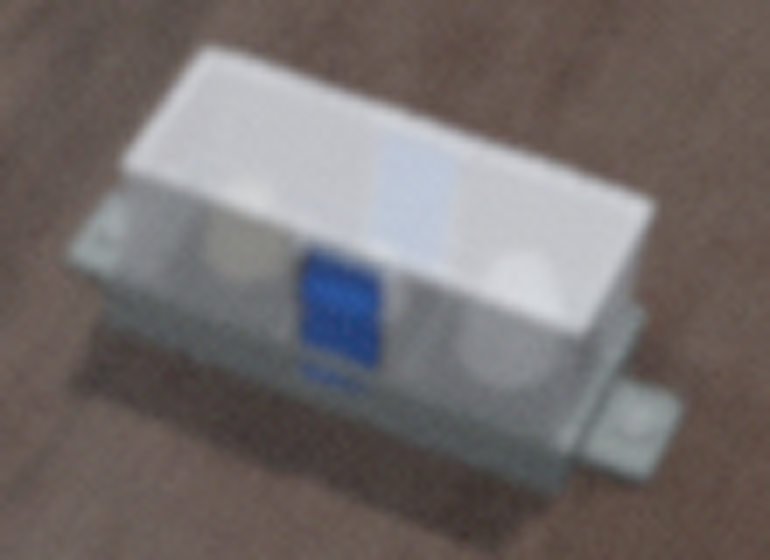

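Case axis +x points away from the robot, so the largest weight is at the near end. Next I fit the case and balance poses from both cameras.

```bash
cat > h.py <<'E'
import numpy as np, cv2
from station import *
from scipy.optimize import least_squares
def proj(n,P):
    c=camera_info(n);T=np.array(c["T"]);K=np.array(c["intrinsics"])
    p=(np.atleast_2d(P)-T[:3,3])@T[:3,:3]
    p=p*[1,-1,-1]; u=p@K.T; return u[:,:2]/u[:,2:]
def unproj(n,uv,z):
    c=camera_info(n);T=np.array(c["T"]);K=np.array(c["intrinsics"])
    d=np.linalg.inv(K)@np.array([uv[0],uv[1],1.]); d=T[:3,:3]@(d*[1,-1,-1])
    return T[:3,3]+d*(z-T[2,3])/d[2]
def Rz(a): return np.array([[np.cos(a),-np.sin(a),0],[np.sin(a),np.cos(a),0],[0,0,1.]])
def down(a,flip=False):
    """tool down with jaw axis along direction at yaw a (world)"""
    if flip:a+=np.pi
    x=np.array([np.cos(a),np.sin(a),0]);z=np.array([0,0,-1.]);y=np.cross(z,x)
    from scipy.spatial.transform import Rotation as R
    q=R.from_matrix(np.stack([x,y,z],1)).as_quat(); return np.array([q[3],q[0],q[1],q[2]])
def full(c,off,f): return (np.array(c,float)+.5)/f-.5+off
E
python3 - <<'E'
from h import *
c=[.071,.028,.066]
loc=np.array([[.071,.028,.066],[.071,-.028,.066],[-.071,-.028,.066],[-.071,.028,.066]])
top=full([(188,112),(328,106),(347,482),(198,486)],(325,165),6)
# scene order: left-top(+x,-y?) 
sc=full([(125,165),(205,48),(653,205),(585,330)],(305,140),7)
def fit(sets):
    def r(p):
        o=[]
        for n,l,uv in sets: o.append((proj(n,l@Rz(p[2]).T+[p[0],p[1],0])-uv).ravel())
        return np.concatenate(o)
    s=least_squares(r,[.5,-.06,0]);return s.x,np.round(s.fun,1)
print(fit([("top",loc,top)]));print(fit([("scene",loc,sc)]));print(fit([("top",loc,top),("scene",loc,sc)]))
lug=np.array([[.096,.0,.006],[-.096,0,.006]])
lt=full([(230.5,63),(251,533)],(325,165),6)
print(fit([("top",lug,lt)]))
# balance
bal=np.array([[.085,.07,.035],[.085,-.07,.035],[-.085,-.07,.035],[-.085,.07,.035]])
bt=full([(75,130),(425,77),(487,500),(138,557)],(215,180),6)
print(fit([("top",bal,bt)]))
pc=full(((122+402)/2,(118+390)/2),(215,180),6)
print("pan",unproj("top",pc,.053))
for u in [(122,252),(402,255),(265,118),(260,390)]: print(unproj("top",full(u,(215,180),6),.053))
E
```

```text
(array([ 0.54276546, -0.11777479,  0.03227751]), array([-0.6, -0.1,  0.5,  0.1, -0.1, -0.1,  0.1,  0.1]))
(array([ 0.54118846, -0.11542616,  0.03928269]), array([-0.2, -0. ,  0.1,  0.1,  0.1, -0.2, -0.1,  0.1]))
(array([ 0.54205089, -0.11690299,  0.03506081]), array([-1. ,  0.2,  0.1,  0.4, -0.4,  0.2, -0.2,  0.5, -0.2, -0.7,  0.2,
       -0.5, -0. , -0.7, -0.3, -0.4]))
(array([ 0.5427746 , -0.11774004,  0.03743689]), array([-0. , -0.4,  0. ,  0.4]))
(array([0.50078011, 0.1282033 , 0.15274458]), array([-0.8, -0.7,  0.5, -0.9,  1.1,  0.7, -0.7,  0.8]))
pan [0.52466384 0.13377779 0.053     ]
[0.52548268 0.18672125 0.053     ]
[0.52422252 0.08063688 0.053     ]
[0.57646542 0.132961   0.053     ]
[0.47314015 0.13421237 0.053     ]
```

Run:
```python
import cv2
s=cv2.imread("pics/scene0.png")
cv2.imwrite("pics/s_bal.png",cv2.resize(s[225:335,255:380],None,fx=5,fy=5,interpolation=cv2.INTER_CUBIC))
```

```text
(no output)
```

View pics/s_bal.png

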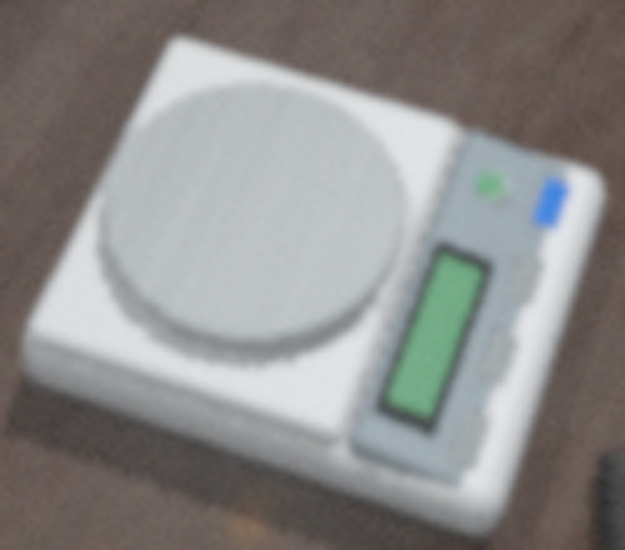

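Run:
```python
from h import *
print("pan scene",unproj("scene",full((254,212),(255,225),5),.053))
c=np.array([.542,-.1168]);a=.037+np.pi/2
for f in(0,1):
    print(f,inverse_kinematics([*c,.2],down(a,f)))
q=down(a)
t=get_time();move_pose([*c,.13],q);print(get_time()-t,get_tcp_pos(),get_grip_width(),get_ft_force())
for o in(.95,.9):
    t=get_time();command_gripper(o);print(o,get_grip_width(),get_time()-t)
F=np.array([(wait(.02),get_ft_force())[1] for _ in range(8)]);print(F.mean(0),F.std(0),get_time())
print(get_effort())
```

```text
pan scene [0.52207776 0.13886062 0.053     ]
0 [-2.33716914e-01  3.48801200e-01  1.80581642e+00 -4.44089210e-16
  9.86975038e-01 -1.84151324e+00]
1 [-2.33716914e-01  3.48801200e-01  1.80581642e+00 -4.44089210e-16
  9.86975038e-01  1.30007941e+00]
2.7833 [ 0.54225922 -0.11619657  0.13007966] 0.9980306721183516 [-0.71622222  0.02567869 -0.48026619]
0.95 0.9487018906833152 0.3167
0.9 0.9033435293090963 0.3167
[-0.14859163 -0.43397136 -0.04510884] [0.71414605 0.46341407 0.26617594] 3.65
[ 1.15815934e-02 -5.00839162e+01 -2.15645385e+01 -2.49610929e-02
  6.68711378e-02  5.28354474e-05]
```

```bash
cat >> h.py <<'E'
def F(n=10):
    return np.mean([(wait(.008),get_ft_force())[1] for _ in range(n)],0)
def tcp(n=5): return np.mean([get_tcp_pos() for _ in range(n)],0)
def gw(n=8): return np.mean([(wait(.004),get_grip_width())[1] for _ in range(n)])*88
YAW=.037
ey=np.array([-np.sin(YAW),np.cos(YAW),0]); ex=np.array([np.cos(YAW),np.sin(YAW),0])
E
python3 - <<'E'
from h import *
command_gripper(1.0)
c=np.array([.542,-.1168,.025])
t=get_time()
print(movel(c,v=.06,until_force=5),get_time()-t,tcp(),get_ee_rot())
a=[get_tcp_pos() for _ in range(4)];print(np.std(a,0)); print(get_time())
print(F(20),get_time())
E
```

```text
False 1.9000000000000004 [ 0.54224141 -0.11684307  0.02530343] [2.47672116e-04 6.93900754e-01 7.20070594e-01 1.49489399e-04]
[0. 0. 0.]
5.9333
[-0.06501093 -0.05245996  0.06684624] 6.1
```

Run:
```python
from h import *
s=read_camera("scene")[:,:,::-1]
cv2.imwrite("pics/s1.png",cv2.resize(s[80:250,270:450],None,fx=4,fy=4,interpolation=cv2.INTER_CUBIC))
```

```text
(no output)
```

View pics/s1.png

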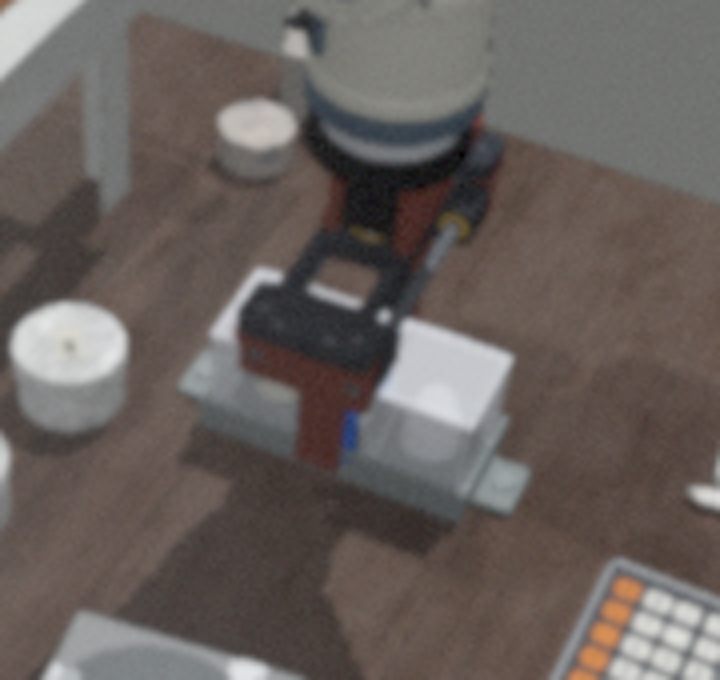

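Run:
```python
from h import *
c=np.array([.542,-.1168,0])
P=lambda x,y,z: (proj("scene",c+ex*x+ey*y+[0,0,z])[0]-[270,80]+.5)*4-.5
print("tab edge", P(-.012,.0335,.044),P(-.012,.03,.03)); print("finger tip corners",P(-.01,.0575,.025),P(.01,.0575,.025),P(-.01,.044,.025))
```

```text
tab edge [352.62533136 423.49398014] [352.97551263 437.69039748]
finger tip corners [326.75371671 478.92905599] [290.5519802  465.11725049] [337.54250826 461.09497718]
```

Run:
```python
from h import *
command_gripper(.88); print("w",gw())
c=np.array([.542,-.1168,.025]); F0=F(15); print(F0)
t=get_time()
for s in(+1,-1):
    r=movel(c+ey*s*.010,v=.008,until_force=2.5); p=tcp()
    f=F(12)-F0; print(s,r,(p-c)@ey*1e3,"F",f@ey,f, get_time()-t)
    if s>0: movel(c,v=.05)
movel(c,v=.05)
print(get_time())
```

```text
w 77.53135608268423
[ 0.02084054  0.06660166 -0.00060853]
1 True 4.183667916763128 F -2.5486036979622355 [ 0.56980035 -2.52925697  1.57472768] 0.7916999999999996
-1 True -6.42628309940145 F 1.7046137068099712 [0.74489749 1.73335497 0.89661393] 1.9834000000000005
8.95
```

```bash
cat >> h.py <<'E'
def tf(n=12):
    P=[];G=[]
    for _ in range(n): wait(.008);P.append(get_tcp_pos());G.append(get_ft_force())
    return np.mean(P,0),np.mean(G,0)
E
python3 - <<'E'
from h import *
c=np.array([.542,-.1168,.025]); F0=np.array([.0,.05,0])
for s,st in((1,4.0),(-1,6.2)):
    for d in (st,st+.3,st+.6,st+.9):
        movel(c+ey*s*d*1e-3,v=.03); p,f=tf(); 
        print(s*d,round((p-c)@ey*1e3,2),np.round((f-F0)@ey,2), np.round(f[2],2))
        if abs((f-F0)@ey)>6: break
    movel(c-ey*.0011,v=.05)
print(get_time())
E
```

```text
4.0 4.04 -0.44 -0.19
4.3 4.14 -2.25 0.42
4.6 4.43 -3.79 0.72
4.9 4.67 -5.04 1.53
-6.2 -6.25 -0.24 0.27
-6.5 -6.36 1.23 0.04
-6.8 -6.61 3.22 0.8
-7.1000000000000005 -6.92 5.08 1.48
12.3833
```

Run:
```python
from h import *
c=np.array([.542,-.1168,.025])-ey*.00105
movel(c,v=.05); F0=F(12)
for w in (70,67.5,66.5):
    command_gripper(w/88); p,f=tf(); g=gw(16); print(w,"w",round(g,2),"Fy",round((f-F0)@ey,2),"Fz",round(f[2]-F0[2],2),"est",(68.1-g)/.334,get_time())
```

```text
70 w 69.87 Fy 0.06 Fz 0.36 est -5.312705507990088 13.2
67.5 w 67.57 Fy -0.13 Fz -0.57 est 1.597034250252832 13.5667
66.5 w 66.72 Fy -0.05 Fz -1.43 est 4.119398663275792 13.8833
```

Run:
```python
from h import *
c=np.array([.542,-.1168,.025])-ey*.00105
F0=F(10)
for w in (65.6,64.9,64.3):
    command_gripper(w/88); p,f=tf(); g=gw(16); print(w,"w",round(g,2),"Fy",round((f-F0)@ey,2),"Fz",round(f[2]-F0[2],2),"est",(68.1-g)/.334,get_time())
Fz=f[2]
hit=movel(c+[0,0,.0022],v=.004,until_force=4); p,f=tf(); print("lift",hit,(p-c)*1e3,f[2]-Fz, get_time())
if hit: movel(c,v=.03)
print(get_time())
```

```text
65.6 w 65.92 Fy -0.17 Fz 0.16 est 6.520775960639494 14.2833
64.9 w 65.17 Fy -0.07 Fz 0.06 est 8.759209679423934 14.6
64.3 w 64.72 Fy -0.05 Fz 0.15 est 10.130758776665251 14.9167
lift False [-0.01047804  0.00383511  2.19388541] 0.07963326885971078 15.7167
15.7167
```

Run:
```python
from h import *
c=np.array([.542,-.1168,.025])-ey*.00105
hit=movel(c+[0,0,.010],v=.01,until_force=4); p,f=tf(); print("lift",hit,(p-c)*1e3,f, gw(),get_time())
s=read_camera("scene")[:,:,::-1]
cv2.imwrite("pics/s2.png",cv2.resize(s[80:250,270:450],None,fx=4,fy=4,interpolation=cv2.INTER_CUBIC))
```

```text
lift False [-0.05045739  0.00995743  9.94329499] [ 0.07492608 -0.11640313 -1.54224846] 64.75996911920974 16.75
```

View pics/s2.png

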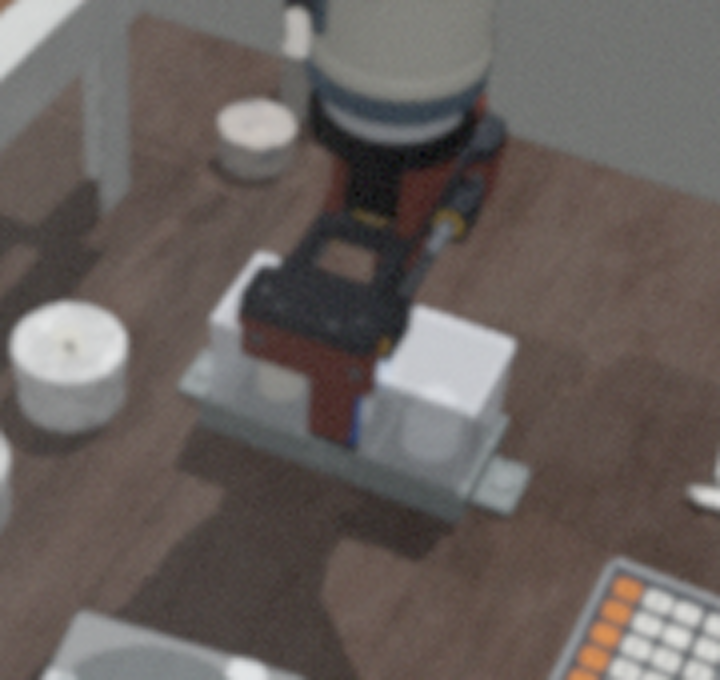

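Run:
```python
from h import *
c=np.array([.542,-.1168,.025])-ey*.00105
print(movel(c+[0,0,.085],v=.06,until_force=6))
movel(c-ey*.118+[0,0,.085],v=.12)
d=c-ey*.118
movel(d+[0,0,.008],v=.08); F0=F(10); print(F0,get_time())
print(movel(d+[0,0,-.007],v=.008,until_force=1.5)); p,f=tf(); print((p-d)*1e3,f,gw(),get_time())
s=read_camera("scene")[:,:,::-1]
cv2.imwrite("pics/s3.png",cv2.resize(s[60:240,250:450],None,fx=4,fy=4-.7,interpolation=cv2.INTER_CUBIC))
```

```text
False
[-0.06525258 -0.15535097 -1.29587476] 20.525
True
[-2.77597573e-02 -4.20409140e-03 -4.77351092e+00] [-0.16165991 -0.12110707  5.66216132] 64.41076185676141 22.0417
```

View pics/s3.png

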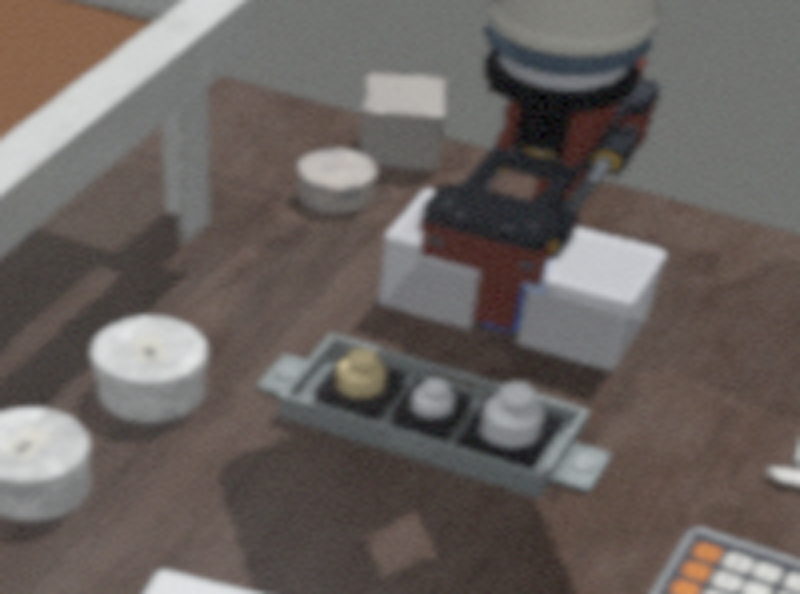

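Run:
```python
from h import *
d=np.array([.542,-.1168,.025])-ey*.00105-ey*.118
movel(d+[0,0,-.0042],v=.02); print(F(6))
command_gripper(.80); print(gw(),F(6)); command_gripper(.92)
movel(d+[0,0,.10],v=.15,until_force=5)
movel(d+[0,0,.12]+ey*.12,v=.3)
move_pose([.40,.12,.25],get_ee_rot())
print(get_time(),F(6))
t=read_camera("top")[:,:,::-1]; s=read_camera("scene")[:,:,::-1]
cv2.imwrite("pics/t4.png",cv2.resize(t[160:280,310:460],None,fx=5,fy=5,interpolation=cv2.INTER_CUBIC))
cv2.imwrite("pics/s4.png",cv2.resize(s[100:220,280:440],None,fx=5,fy=5,interpolation=cv2.INTER_CUBIC))
cv2.imwrite("pics/t4f.png",t);cv2.imwrite("pics/s4f.png",s)
```

```text
[-0.24469325 -0.36218271 -1.21888375]
70.39765466680876 [ 0.06981814  0.20865867 -0.30092537]
25.7167 [ 0.06649382 -0.36962084  0.26210739]
```

View pics/t4.png

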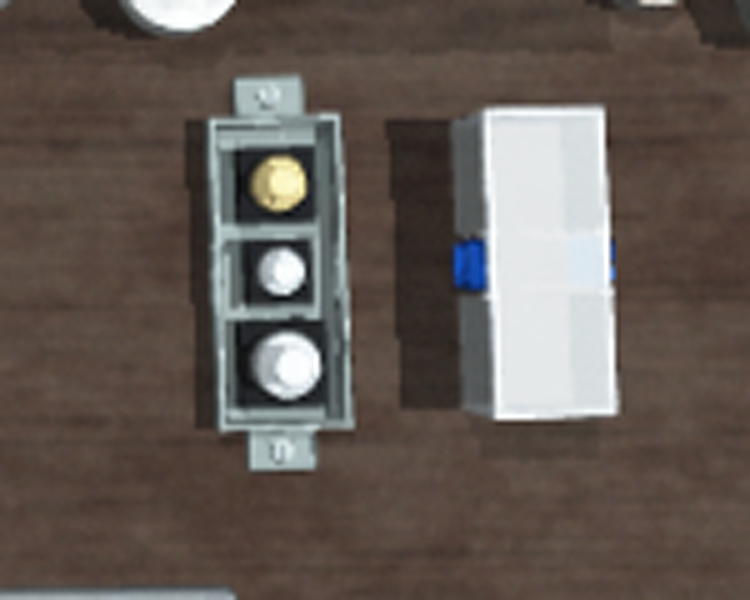

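View pics/s4.png

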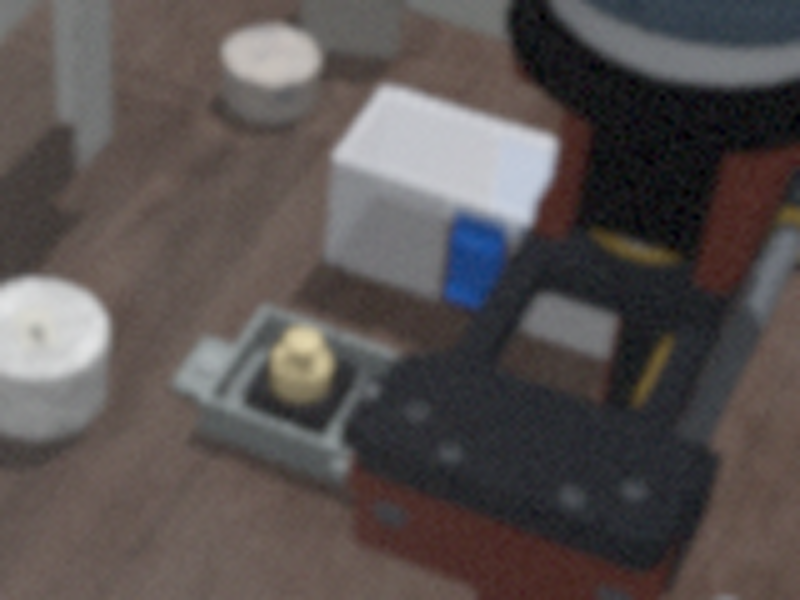

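Run:
```python
from h import *
t=cv2.imread("pics/t4f.png")
cv2.imwrite("pics/t5.png",cv2.resize(t[222:248,352:382],None,fx=20,fy=20,interpolation=cv2.INTER_CUBIC))
c=np.array([.542,-.1168,0]); print("model", c-.044*ex)
print(unproj("top",full((292,366),(310,160),5),.051))
print("base", unproj("top",full((284,366),(310,160),5),.038))
print("scene knob", unproj("scene",((np.array([521,388])+.5)/[4,3.3]-.5)+[250,60],.051))
# cover now
loc=np.array([[.071,.028,.062],[.071,-.028,.062],[-.071,-.028,.062],[-.071,.028,.062]])
uv=full([(483,109),(604,107),(618,413),(494,417)],(310,160),5)
r=lambda p:(proj("top",loc@Rz(p[2]).T+[p[0],p[1],0])-uv).ravel()
s=least_squares(r,[.54,-.23,0]);print(s.x,s.fun.round(1)); print("cmd",c-ey*.11905)
# case rim
loc=np.array([[.075,.032,.02],[.075,-.032,.02],[-.075,-.032,.02],[-.075,.032,.02]])
uv=full([(209,117),(338,115),(353,428),(220,431)],(310,160),5)
s=least_squares(r,[.54,-.23,0]);print("case",s.x,s.fun.round(1))
```

```text
model [ 0.49803011 -0.11842763  0.        ]
[ 0.49929393 -0.11811414  0.051     ]
base [ 0.49875724 -0.11648144  0.038     ]
scene knob [ 0.49749662 -0.12031657  0.051     ]
[ 0.54754938 -0.23540214  0.02749041] [ 0.1 -0.2 -0.  -0.4 -0.3  0.3  0.3  0.2]
cmd [ 0.54640385 -0.23576852  0.        ]
case [ 0.54275229 -0.1177514   0.03266124] [-0.3  0.2  0.4 -0.2 -0.  -0.2 -0.1  0.2]
```

View pics/t5.png

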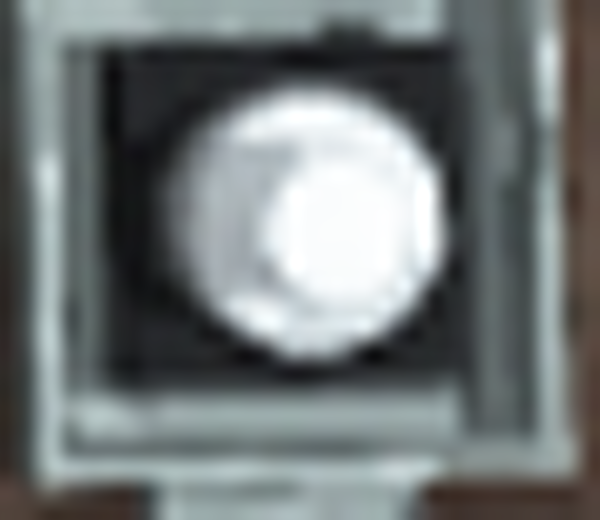

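Run:
```python
from h import *
w=np.array([.4987,-.1187,.040]); q=down(.034+np.pi/2)
command_gripper(.5)
move_pose(w+[0,0,.06],q)
print(movel(w,v=.06,until_force=4)); F0=F(8); print(tcp(),F0,get_time())
command_gripper(.26); print(gw(),F(8)-F0)
for o in (.235,.22,.2):
    command_gripper(o); print(gw(),(F(8)-F0).round(2))
print(get_time())
s=read_camera("scene")[:,:,::-1]
cv2.imwrite("pics/s6.png",cv2.resize(s[110:230,290:430],None,fx=5,fy=5,interpolation=cv2.INTER_CUBIC))
```

```text
False
[ 0.49900634 -0.11880067  0.04038126] [ 0.50317234 -0.09447419 -0.16757132] 28.9667
22.918117308641833 [-0.17460229 -0.04721067  0.32701068]
20.344715246698893 [-0.28  0.09 -0.05]
19.08037324107339 [-0.52  0.78  0.38]
17.83262764782661 [-0.52  0.92  0.69]
30.5167
```

View pics/s6.png

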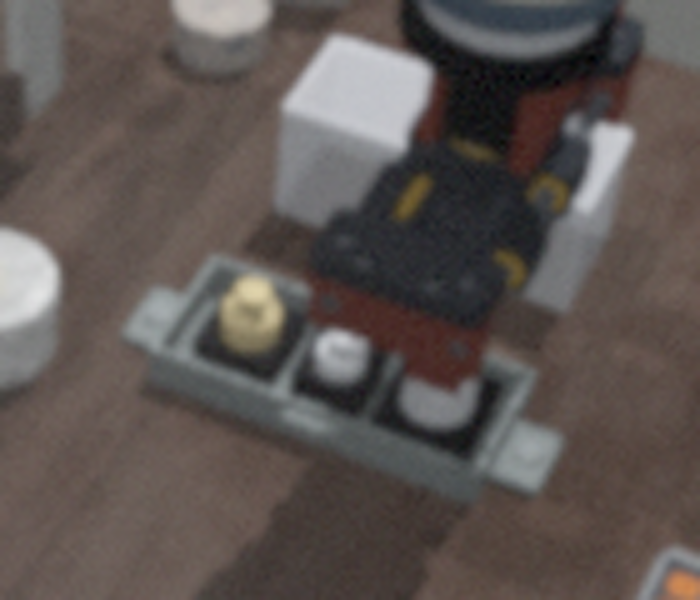

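Run:
```python
from h import *
for o in (.18,.16,.13):
    command_gripper(o); g=gw(); print(o*88,g,F(8).round(2))
    if g-o*88>1: break
print(get_time())
```

```text
15.84 16.63238079800487 [-0.18  1.75  0.54]
14.08 16.825131922818827 [-0.36  1.73  0.88]
31.1333
```

Run:
```python
from h import *
command_gripper(.05); print(gw(),F(8))
w=np.array([.4987,-.1187,.040])
print(movel(w+[0,0,.012],v=.03)); print(F(10),gw(),get_time())
s=read_camera("scene")[:,:,::-1]
cv2.imwrite("pics/s7.png",cv2.resize(s[110:230,290:430],None,fx=5,fy=5,interpolation=cv2.INTER_CUBIC))
```

```text
16.96670750958994 [-0.28561781  2.14990622  1.24648826]
False
[ 0.03428354  0.08409083 -2.02480789] 16.872270532411726 32.05
```

View pics/s7.png

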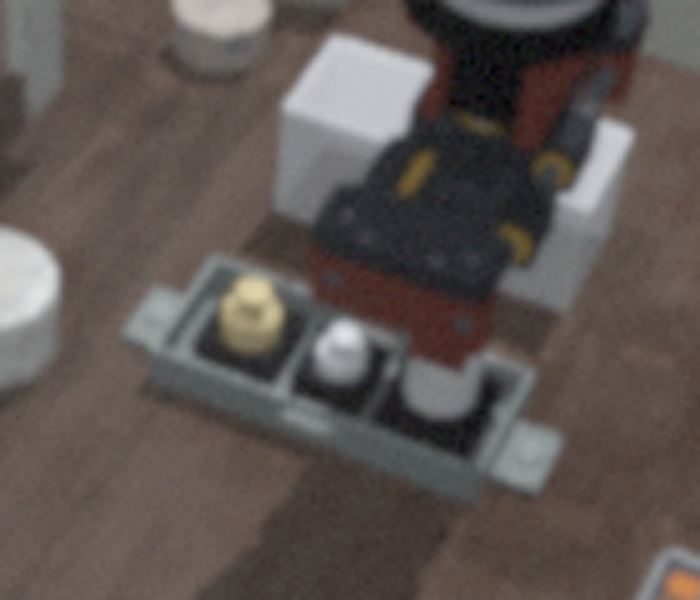

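Run:
```python
from h import *
w=np.array([.4987,-.1187,.040]); P=np.array([.5245,.1345,.083])
movel(w+[0,0,.09],v=.1)
movel(P+[0,0,.05],v=.15)
movel(P+[0,0,.012],v=.08); print(F(8),gw(),get_time())
t=read_camera("top")[:,:,::-1]; s=read_camera("scene")[:,:,::-1]
cv2.imwrite("pics/s8.png",cv2.resize(s[215:335,240:390],None,fx=5,fy=5,interpolation=cv2.INTER_CUBIC))
```

```text
[ 0.37724969  0.07449812 -1.83578556] 16.955857312993547 35.575
```

View pics/s8.png

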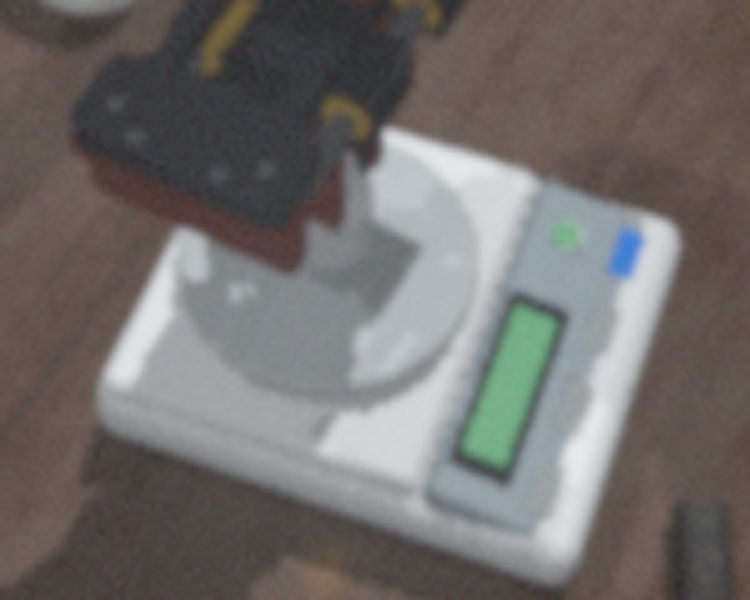

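Run:
```python
from h import *
P=np.array([.5245,.1345,.083])
movel(P+[0,0,.003],v=.03)
h=movel(P+[0,0,-.004],v=.005,until_force=1.8); p,f=tf(); print(h,(p-P)*1e3,f,get_time())
```

```text
True [-0.13579098 -0.04378727 -1.45831896] [0.73704712 0.3658413  1.6340517 ] 37.0917
```

Run:
```python
from h import *
P=np.array([.5245,.1345,.083])
movel(P+[0,0,-.0009],v=.01); print(F(10))
for o in (.21,.25,.32,.45): command_gripper(o); print(gw(4),F(5).round(2))
movel(P+[0,0,.06],v=.08,until_force=3)
move_pose([.40,-.05,.25],get_ee_rot()); print(get_time())
t=read_camera("top")[:,:,::-1]; s=read_camera("scene")[:,:,::-1]
cv2.imwrite("pics/t9.png",t);cv2.imwrite("pics/s9.png",s)
cv2.imwrite("pics/t9c.png",cv2.resize(t[180:280,215:310],None,fx=6,fy=6,interpolation=cv2.INTER_CUBIC))
cv2.imwrite("pics/s9c.png",cv2.resize(s[215:335,240:390],None,fx=5,fy=5,interpolation=cv2.INTER_CUBIC))
```

```text
[0.41996724 0.18927173 0.09210807]
18.699471184421572 [-0.05 -0.54  0.13]
22.162547051715748 [ 0.12 -0.18 -0.15]
28.09973025436643 [-0.22 -0.14 -0.15]
39.81328962346446 [ 0.03 -0.25  0.33]
40.8083
```

View pics/t9c.png

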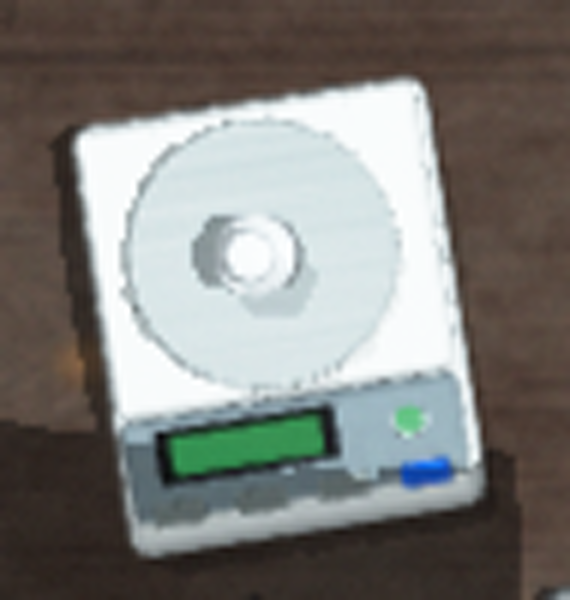

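View pics/s9c.png

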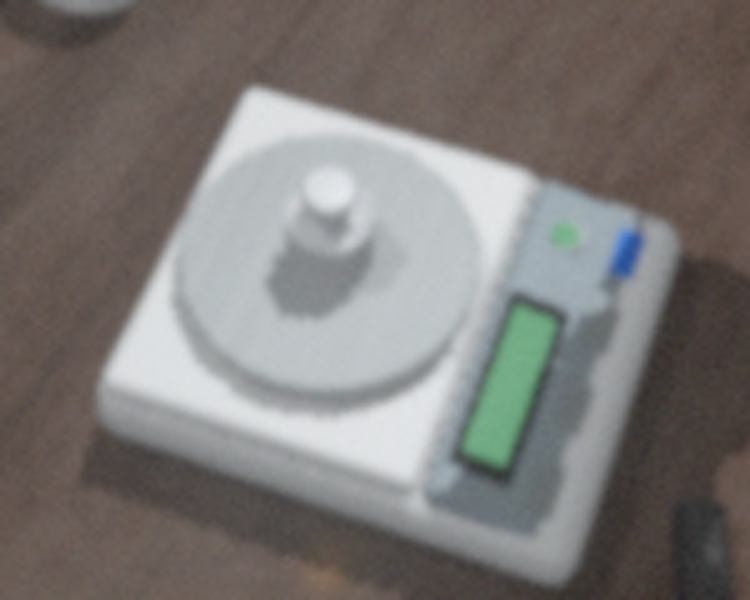

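View pics/s9.png

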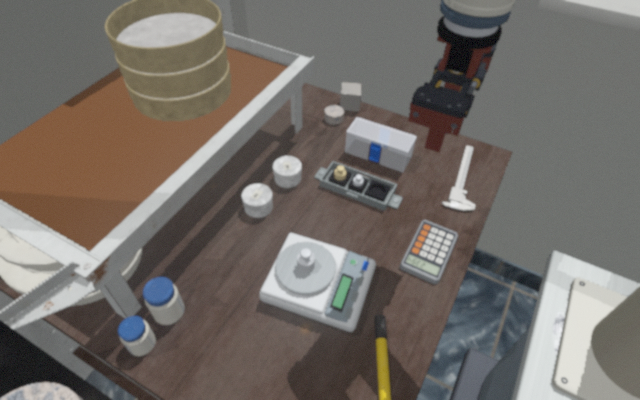

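View pics/t9.png

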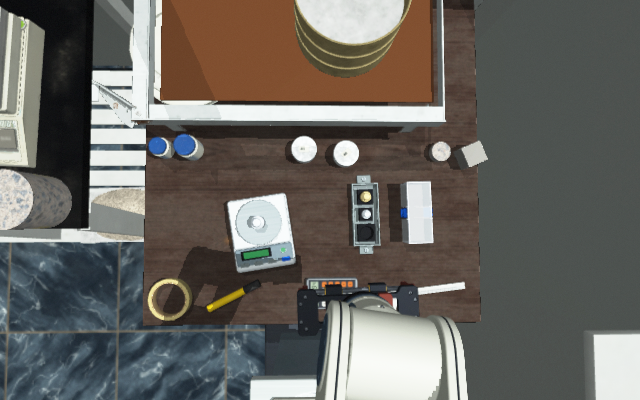

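Run:
```python
from h import *
pc=unproj("top",full((262,254),(215,180),6),.0525)
print("top",unproj("top",full((249,255),(215,180),6),.0933)-pc, unproj("top",full((259,254),(215,180),6),.0803)-pc)
pc=unproj("scene",full((329,262),(240,215),5),.0525)
print("scene",unproj("scene",full((329,187),(240,215),5),.0933)-pc)
```

```text
top [ 0.00018315 -0.00024595  0.0408    ] [ 0.00036937 -0.00226666  0.0278    ]
scene [ 0.00133736 -0.00269523  0.0408    ]
```

The weight is within about 2–3 mm of the pan centre, and the arm is clear of everything. Handing in.

Run:
```python
from station import *
print(get_time()); print(job_done())
```

```text
40.9083
the job is handed in; nothing more can be done
None
```

I finished the job and handed it in at 40.9 s of the 64 s allowed. No verdict was reported.

- **Cover:** I found both tabs by touch and squeezed them together in steps, to an estimated 10 N each. The sideways force on the tool stayed within 0.2 N of balanced. A slow test lift met no resistance, so I lifted the cover straight off with no tug. It now stands on its rim about 118 mm from the case, on the side away from the balance. At set-down it was pressed onto the rack top with about 7 N before I eased off and opened the fingers.
- **Weight:** I took the 200 g weight by its knob, and the lift read 2.0 N. I lowered it onto the pan until the estimated pan load was about 3.6 N, eased off, and released it. In the pictures it stands upright, 0.3–2.3 mm off the pan centre by the top camera and about 3 mm by the scene camera.
- **Last checks:** The other two weights are in their wells, the tins look where they were, and the gripper is clear of everything.
- **Disagreements:** The two cameras differed by 2–5 mm on absolute positions. I relied mostly on the top camera, because the touch measurements agreed with it. The gripper closed to about 17 mm on the knob, not the stated 20 mm, but the grip held.

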